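# Loosen a cap of unknown thread hand and hold it over the drip tray

## Robot

A 6-joint arm with a two-finger parallel gripper is mounted at the origin on a cart in front of the work surface, level with it; the furniture and walls round the work are solid. World frame = base frame: x ahead of the robot, y to its left, z up, the work surface at z = 0. Lengths are in mm, angles in rad, forces in N, time in s.
With the tool pointing down it reaches from about 325 to 775 mm from the base axis. Payload 5.5 kg.
Tool frame: the origin (TCP) lies between the finger pads; the fingertips stand tips_ahead ahead of it and the grasp point (between the pads) lies 8 mm behind it (tips_ahead is the distance from the TCP to the fingertips, in mm); z points along the fingers, y is the line along which they close (so a half turn about z gives the same grasp; the last joint's range is limited). The gripper opens to 88 mm and grips with 3 to 60 N. Pads are 20 mm wide; open, the fingers measure 115 mm over their backs; the gripper's body (75 mm by 178 mm) begins 61 mm behind the grasp point.
Start: joints at [1.228, 0.091, 1.231, -0, 1.82, -0.057], TCP at [169.159, 575.675, 233.631] pointing down, gripper open.
Joint ranges: [-2.87, 2.87], [-0.86, 2.18], [0.17, 2.46], [-1.51, 4.65], [0.06, 2.69], [-2.65, 2.65]. Speed limits (rad/s): [2.57, 2.57, 3.01, 3.14, 3.14, 3.14].

## Interface

Orientations are given as a rotation vector (axis times angle).
In Python, from station import sense, grab_frame, get_calibration, hand_in, tips_ahead gives the robot as it stands.
- The arm moves only by the tool apply_moves, never from a script. Its argument "plan" is a list of rows, each a list of 5 numbers: the opening, from 0 (shut) to 1 (fully open), then the shift along the world's x, y, z each as a share of 5 cm, from -1 to 1, then the turn about the world's z as a share of 0.12 rad, from -1 to 1. A call has exactly 10 rows; each row shifts and turns the commanded pose from where the row before left it; what a row does not reach is not made up. A row lasts 1/8 s, in which the tool goes at most 62.5 mm and 10.7 degrees, less where a joint would pass 70% of its speed; a pose out of reach is approached as far as the arm can. A call with a number of a shift or a turn outside -1 to 1 is refused whole. A call with a gripper value outside its range is refused whole. The fingers move at their own pace and stop on an object; "newtons" is the grip in N (left out, the last holds). Time passes only in rows, so rows that do not move let the fingers close, or fill a call up. It gives the time, the measured TCP pose, the force, the opening and the grip force at its end, in the units of the state.
- sense(): the state, without advancing time (a new reading comes with each control period).
- grab_frame(name): name is "scene" or "top"; returns (picture, depth): 480x640x3 uint8, red, green, blue; 480x640 float32, mm along the optical axis (not along the pixel's ray), 0 where there is no reading.
- get_calibration(name): a dict with "fx", "fy", "cx", "cy" (pixels), "D" ([k1, k2, p1, p2, k3] as OpenCV has them; the pictures are not rectified), "R" (3x3) and "t" (3): a world point X has camera coordinates R X + t. Camera axes: x right, y down, z forward; pixel columns grow to the right and rows downward; lengths in mm; the calibration is good to about 2 mm. A picture is of the moment at which its call begins. get_calibration takes no time and is no camera call.
- hand_in(): hands the job in; it is judged then, once.
The state is a dict: "t": time; "joints": joint angles; "joint_velocities": joint speeds; "tau": joint torques, N m; "tcp_pos": TCP position; "tcp_rot": TCP orientation; "wrist_force": force on the tool from outside, world axes, zero at the start; "wrist_torque": the same for the moment, N m; "grip_width": finger opening in mm; "finger_force": force on a finger pad.
Only numpy, scipy, OpenCV 4.12 (cv2) and the standard library are available. Lean on these libraries where they do the work, as an engineer would, in place of code of your own. Each camera call takes 0.05 s, during which the arm holds its last target. There are 200 camera calls.

## Task

The black wing cap on the tin in the bench clamp has a thread of unknown hand: it comes loose either clockwise or anticlockwise, so you may have to try both ways. Find the way it turns, take the cap off and finish while still holding it in the gripper, level and right way up, close above the middle of the steel tray and touching nothing else. Leave the tray and everything else on the bench where it stands.

Things in the scene. Friction and masses are not known exactly. Their poses are not given: they have to be found in the camera images.
- clamp: Grey bench clamp, fixed to the bench, holding a plain off-white tin (103 mm diameter, 100 mm high) upright. Origin: on the bench top under the tin's axis, z up. Base plate 190 mm along y, 100 mm along x; its screw with a cross bar points to its own +y, out to 135 mm from the origin, 40 mm high.
- neck_top (a point): Centre of the top of the steel neck that stands on the tin's lid, on the same axis, under the cap: 40 mm in diameter, 26 mm high. The cap rests on its shoulder, 112 mm above the bench, with radial play of about 1.5 mm and upward play of about 3 mm; the cap must be raised 30 mm to clear it.
- cap: Loose black plastic wing cap (about 0.1 kg) on the neck: ribbed skirt 55 mm in diameter, 34 mm high, hollow, with a bar grip across its top. Origin: centre of the lower rim, on the axis; z up. The bar runs along the cap's x axis: 46 mm long, 12 mm wide (y), from 34 to 55 mm above the origin. It starts tight, at the clamp's yaw within 0.05 rad; its thread hand is hidden and differs between starts.
- cap_bar (a point): Centre of the bar grip, 45 mm above the cap's origin, axes as the cap's: pinch across y. Turned the wrong way the cap meets a stop at about 0.35 rad (over 0.35 N m by 0.45 rad); the right way it turns with almost no torque, can be lifted straight off once 0.95 rad from its start, and meets an end stop at about 1.2 rad (1.0 to 1.1 is good). Pulling while it is locked does not release it.
- tray: Loose square steel drip tray, open on top, 140 x 140 mm outside, 35 mm high, walls 3 mm, about 0.35 kg, standing on the bench. Origin: centre of its underside.
- sander: Bystander: loose cork sanding block, 112 x 62 x 26 mm. Origin: centre of its underside.
- small_tin: Bystander: loose plain small tin, 75 mm in diameter, 90 mm high. Origin: centre of its underside.
- white_bottle: Bystander: loose white plastic bottle with a ribbed cap of its own, 66 mm in diameter, 124 mm high. Origin: centre of its underside.
Mind the look-alikes: they are no part of the job. Of the things shaped like the cap, the black one is meant.

How it is judged (in metres and radians):
On the way:
1. the cap is off: its rim is above the top of the neck (z of cap in the frame of clamp above 0.14 m), for 0.1 s.
At the end, for the whole second after the job is handed in: The gripper holds the cap still and right way up (within 0.25 rad), its axis within 40 mm of the tray's, its lower rim 45 to 170 mm above the bench (10 to 135 mm above the tray's rim), touching neither tray nor clamp; the tray stands upright within 30 mm of where it was (horizontal distance between cap and tray below 0.04 m and height (world z) of cap between 0.045 and 0.17 m and angle between cap's own z axis and vertical below 0.25 rad and contact force between cap and the fingers above 1 N and contact force between cap and tray below 0.05 N and contact force between cap and clamp below 0.05 N and linear speed of cap below 0.03 m/s and distance of tray from where it was at the start of the episode below 0.03 m and angle between tray's own z axis and vertical below 0.1 rad); the arm keeps its last pose, push and grip.
It fails at once if a bystander (sander) is shifted by more than 30 mm or knocked over (distance of sander from where it was at the start of the episode above 0.03 m or angle between sander's own z axis and vertical above 0.3 rad).
It fails at once if a bystander (small_tin) is shifted by more than 30 mm or knocked over (distance of small_tin from where it was at the start of the episode above 0.03 m or angle between small_tin's own z axis and vertical above 0.3 rad).
It fails at once if a bystander (white_bottle) is shifted by more than 30 mm or knocked over (distance of white_bottle from where it was at the start of the episode above 0.03 m or angle between white_bottle's own z axis and vertical above 0.3 rad).
It also fails if it takes over 51 s, if anything falls off the work surface, if the arm or the gripper's body presses on something with over 40 N, if the wrist force passes 120 N, or if a joint passes its speed limit or range.

## Working session

There is one attempt and no reset: what is moved stays moved. The work goes in short steps, Python scripts to look and compute and a tool call to move; the robot and the scene stay as the last step left them, time stands still between calls to the robot, and variables do not carry over. Pictures are saved under pics/ and viewed, at most 10 in all, crops included, and the job is handed in when it is done.

Besides the shell and the picture viewer there is one more tool, called after "Emit:" as name(argument=value, ...), one argument or row to a line, values as JSON. apply_moves: Moves the arm, as the interface text tells. Shift numbers are shares of 5 cm and turn numbers shares of 0.12 rad, none past 1 either way. Its arguments: {"type":"object","properties":{"plan":{"type":"array","items":{"type":"array","items":{"type":"number","minimum":-1,"maximum":1}}},"newtons":{"type":"number"}},"required":["plan"]}

```bash
mkdir -p pics
python3 - <<'E'
from station import *
import cv2,numpy as np
print(sense(),tips_ahead)
for n in("scene","top"):
    p,d=grab_frame(n);cv2.imwrite(f"pics/{n}0.png",p[:,:,::-1]);np.savez(f"pics/{n}0.npz",p=p,d=d);print(n,get_calibration(n))
E
```

```text
{'t': 0.0, 'joints': array([ 1.22828870e+00,  9.18553677e-02,  1.23183356e+00,  3.62427202e-05,
        1.81980551e+00, -5.66681229e-02]), 'joint_velocities': array([ 0.00071637, -0.00080396, -0.00084107,  0.00273373, -0.00059164,
        0.00070411]), 'tau': array([-1.74725934e-03, -4.46471608e+01, -4.06432700e+01,  6.97799167e-02,
        2.98788166e-02, -1.28703059e-04]), 'tcp_pos': array([169.06082796, 575.41409411, 232.53850331]), 'tcp_rot': array([-4.47396024e-01, -3.10915541e+00,  2.91667843e-03]), 'wrist_force': array([-0.53830154, -0.04794589,  0.16229567]), 'wrist_torque': array([ 0.0228578 , -0.02733331, -0.04704991]), 'finger_force': 0.0, 'grip_width': 88.01049215412267} 11.0
scene {'fx': 545.7696118296406, 'fy': 545.7696118296406, 'cx': 323.3046889164852, 'cy': 238.9863684337394, 'D': array([-0.0790331,  0.       ,  0.       ,  0.       ,  0.       ]), 'R': array([[-0.64566742, -0.7633751 , -0.01928854],
       [-0.52481721,  0.46195876, -0.71495525],
       [ 0.55468954, -0.45150035, -0.6989041 ]]), 't': array([ 550.4991179 ,  211.59269783, 1592.96705927])}
top {'fx': 474.09698407269383, 'fy': 474.09698407269383, 'cx': 320.2472935441617, 'cy': 243.54872218681214, 'D': array([0.03573874, 0.        , 0.        , 0.        , 0.        ]), 'R': array([[ 0.02189819, -0.9997128 ,  0.0097362 ],
       [-0.99428791, -0.02279483, -0.10426859],
       [ 0.10446058, -0.0073973 , -0.99450152]]), 't': array([ 270.45804262,  519.74394642, 1388.62657146])}
```

View pics/scene0.png

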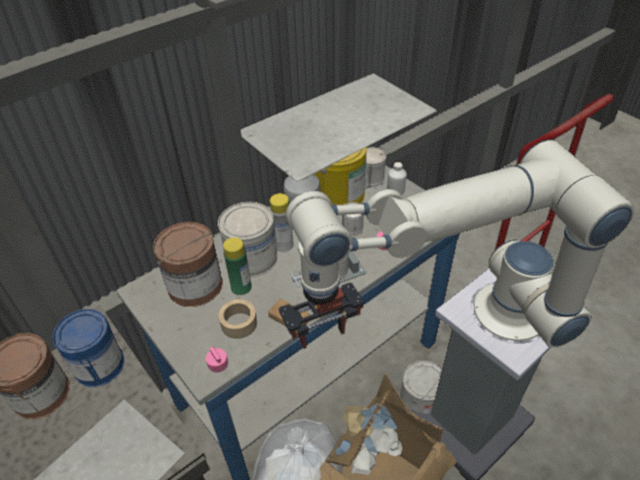

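View pics/top0.png

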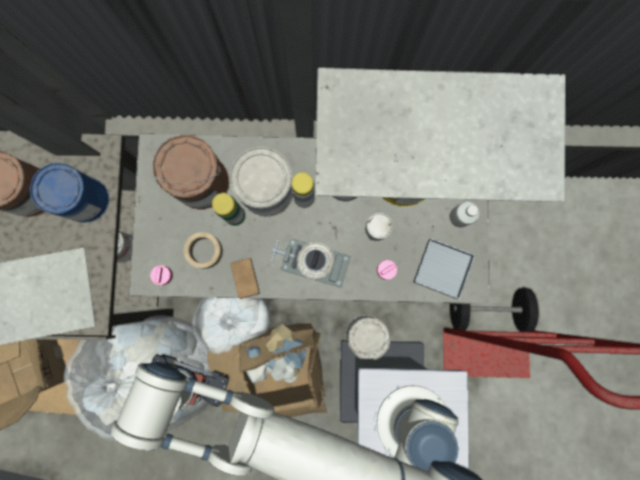

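The top view shows the clamp with the black cap at (316,260) and the tray at (444,268). Pink look-alike caps stand at (161,275) and (387,269). The sander is at (244,278), the white bottle at (466,212), and the small tin at (378,226). Ribbed yellow lids are at (226,205) and (302,184). I choose the black cap on the tin at (316,260).

```bash
cat > h.py <<'E'
import numpy as np,cv2
from station import get_calibration
def ray(n,px,z):
    c=get_calibration(n);K=np.array([[c['fx'],0,c['cx']],[0,c['fy'],c['cy']],[0,0,1]])
    u=cv2.undistortPoints(np.float64(px).reshape(-1,1,2),K,c['D'])[:,0]
    v=np.c_[u,np.ones(len(u))]@c['R'];o=-c['R'].T@c['t']
    return o+v*((z-o[2])/v[:,2])[:,None]
def cloud(n,d):
    c=get_calibration(n);K=np.array([[c['fx'],0,c['cx']],[0,c['fy'],c['cy']],[0,0,1]])
    vv,uu=np.mgrid[:480,:640];u=cv2.undistortPoints(np.float64(np.c_[uu.ravel(),vv.ravel()]).reshape(-1,1,2),K,c['D'])[:,0]
    P=(np.c_[u,np.ones(len(u))]*d.reshape(-1,1)-c['t'])@c['R']
    return P.reshape(480,640,3)
E
python3 - <<'E'
from h import *
f=np.load('pics/top0.npz');p,d=f['p'],f['d'];P=cloud('top',d)
for n,(u,v) in dict(cap=(316,260),lid=(328,255),tray=(444,268),board=(440,135),bench=(350,230),pink=(387,269),pink2=(161,275),bottle=(466,210),stin=(378,226),sander=(244,278),scr=(281,252)).items(): print(n,P[v,u].round(),p[v,u])
g=p.max(2)
crop=p[235:290,265:360];cv2.imwrite('pics/c1.png',cv2.resize(crop,None,fx=8,fy=8,interpolation=2)[:,:,::-1])
# dark cap
m=np.zeros(g.shape,np.uint8);m[240:282,296:338]=(g[240:282,296:338]<70)
n,l,s,c=cv2.connectedComponentsWithStats(m);print(s,c)
k=1+s[1:,4].argmax();cn=max(cv2.findContours((l==k).astype(np.uint8),0,1)[0],key=cv2.contourArea)
print('circ',cv2.minEnclosingCircle(cn));
for z in(146,157,167):print(z,ray('top',[c[k]],z))
q=P[l==k];print('cap z',np.percentile(q[:,2],[5,25,50,75,95]));b=q[q[:,2]>156];print('bar',len(b),b.mean(0))
# tray: points by height around
win=np.zeros(g.shape,bool);win[232:305,405:482]=1
R=win&(P[...,2]>22)&(P[...,2]<45);print('trayrim n',R.sum());r=cv2.minAreaRect(np.float32(P[R][:,:2]));print(r)
F=win&(P[...,2]>-5)&(P[...,2]<12);print(np.median(P[win][:,2]))
# clamp base plate
bm=np.zeros(g.shape,bool);bm[232:290,270:355]=1
for lo,hi in((6,60),(92,120)):
    B=bm&(P[...,2]>lo)&(P[...,2]<hi);x=P[B];print(lo,len(x),cv2.minAreaRect(np.float32(x[:,:2])),x.min(0),x.max(0))
L=bm&(P[...,2]>92)&(P[...,2]<108);print('tin circ',cv2.minEnclosingCircle(np.float32(P[L][:,:2])))
E
```

```text
cap [454. 293. 165.] [50 53 56]
lid [474. 260. 103.] [180 180 170]
tray [451. -94.  -2.] [175 184 187]
board [767. -10. 280.] [203 207 197]
bench [560. 192.   0.] [162 165 156]
pink [441.  86.  54.] [241 179 216]
pink2 [410. 745.  35.] [167 114 139]
bottle [ 609. -126.  113.] [148 153 148]
stin [561. 118.  87.] [229 229 222]
sander [406. 506.  20.] [150 125  92]
scr [484. 397.  39.] [165 176 178]
[[     0      0    640    480 307110]
 [   311    251      9     17     90]] [[319.50129595 239.4942138 ]
 [315.07777778 259.24444444]]
circ ((314.9230651855469, 259.23077392578125), 8.301033020019531)
146 [[457.71274049 296.04274598 146.        ]]
157 [[456.92685184 296.01245489 157.        ]]
167 [[456.21240761 295.98491753 167.        ]]
cap z [144.12687209 161.68785254 164.35975552 166.78108001 169.46223671]
bar 72 [457.37798434 295.51197034 165.37317935]
trayrim n 309
((448.95159912109375, -87.1097412109375), (140.7032012939453, 141.4076690673828), 69.9937973022461)
0.5727317997404031
6 949 ((463.32379150390625, 313.7183837890625), (237.50965881347656, 165.1246795654297), 88.70386505126953) [379.99044292 194.56672495   6.01193798] [547.89191989 432.32005057  59.92535692]
92 706 ((458.80255126953125, 294.84490966796875), (101.49344635009766, 98.38313293457031), 1.6488643884658813) [407.86587992 245.46729748  94.51361874] [509.49378818 344.41391798 119.22257816]
tin circ ((458.12371826171875, 295.53863525390625), 51.407745361328125)
```

View pics/c1.png

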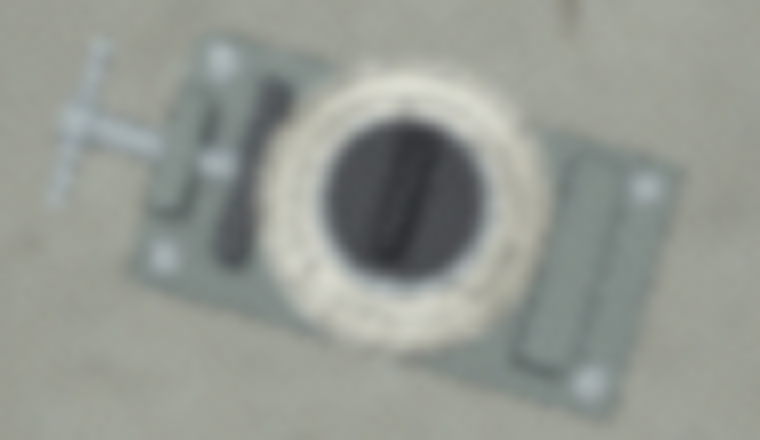

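The crop shows the black cap with its bar running from (418,130) to (385,260). The screw points left, so the clamp yaw is about -0.26, and the tin circle (458,295.5, radius 51) matches the bar centre (457.4,295.5). Tool yaw is -0.286, so it needs about +0.025. The tray is at (449,-87).

Emit:
apply_moves(
  plan=[
    [0.6,0.72,-0.7,0,0.2],
    [0.6,0.72,-0.7,0,0],
    [0.6,0.72,-0.7,0,0],
    [0.6,0.72,-0.7,0,0],
    [0.6,0.72,-0.7,0,0],
    [0.6,0.72,-0.7,0,0],
    [0.6,0.72,-0.7,0,0],
    [0.6,0.72,-0.7,0,0],
    [0.6,0,0,0,0],
    [0.6,0,0,0,0],
  ],
  newtons=25,
)

```text
t: 1.35
tcp_pos: [456.8, 295.9, 233.2]
tcp_rot: [-0.41, -3.114, 0.0]
wrist_force: [0.6, 0.8, 0.5]
grip_width: 53.1
finger_force: 0.0
```

Emit:
apply_moves(
  plan=[
    [0.6,0,0,-0.4,0],
    [0.6,0,0,-0.4,0],
    [0.6,0,0,-0.3,0],
    [0.6,0,0,-0.2,0],
    [0.6,0,0,-0.16,0],
    [0.6,0,0,0,0],
    [0.1,0,0,0,0],
    [0,0,0,0,0],
    [0,0,0,0,0],
    [0,0,0,0,0],
  ],
)

```text
t: 2.6
tcp_pos: [457.2, 295.7, 160.8]
tcp_rot: [0.41, 3.115, 0.0]
wrist_force: [0.4, -0.1, 0.2]
grip_width: 15.9
finger_force: 0.0
```

Run:
```python
from station import *
import cv2
print(sense())
p,d=grab_frame("scene");cv2.imwrite("pics/s1.png",cv2.resize(p[180:340,230:440],None,fx=3.5,fy=3.5,interpolation=2)[:,:,::-1])
```

```text
{'t': 2.6, 'joints': array([ 5.11583389e-01, -6.09725882e-02,  1.51283885e+00,  4.84758837e-06,
        1.68946746e+00, -7.97392079e-01]), 'joint_velocities': array([ 0.00040531,  0.00134184,  0.00160084,  0.00139363, -0.00220666,
        0.00191583]), 'tau': array([-4.52401524e-03, -3.80636573e+01, -4.07198060e+01,  3.97580105e-02,
        6.14681002e-02,  1.31994279e-04]), 'tcp_pos': array([457.21373933, 295.69180603, 160.81407937]), 'tcp_rot': array([4.10065985e-01, 3.11450893e+00, 2.49744468e-04]), 'wrist_force': array([ 0.39889107, -0.06680268,  0.20036093]), 'wrist_torque': array([ 0.0060265 ,  0.01402829, -0.03045867]), 'finger_force': 0.0, 'grip_width': 15.885959016235546}
```

View pics/s1.png

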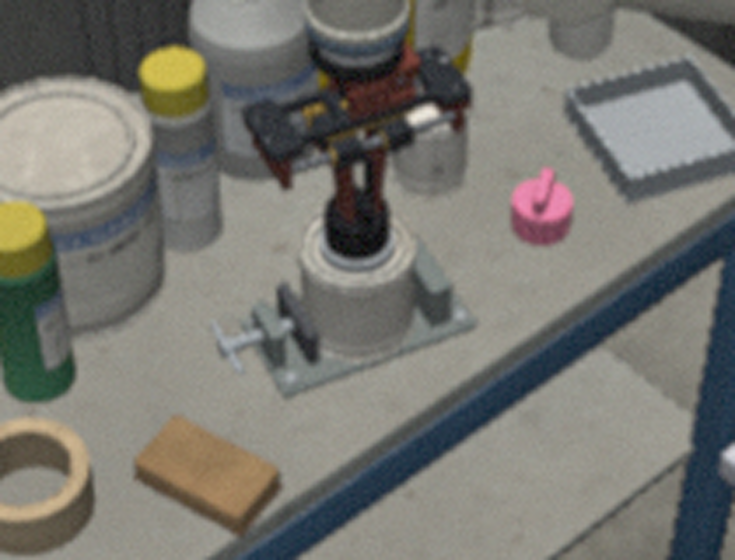

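The fingers at (355,190) in the crop sit over the black cap's bar. Next I close them and try anticlockwise.

Emit:
apply_moves(
  plan=[
    [0,0,0,0,0],
    [0,0,0,0,0],
    [0,0,0,0,0],
    [0,0,0,0,0.5],
    [0,0,0,0,0.5],
    [0,0,0,0,0.5],
    [0,0,0,0,0.5],
    [0,0,0,0,0.5],
    [0,0,0,0,0.5],
    [0,0,0,0,0],
  ],
)

```text
t: 3.9
tcp_pos: [457.4, 294.5, 160.5]
tcp_rot: [0.152, -3.138, 0.004]
wrist_force: [0.6, -5.0, 0.8]
grip_width: 11.6
finger_force: 25.0
```

```bash
python3 -c "
from station import *
s=sense();print(s['wrist_torque'],s['wrist_force'],s['tcp_rot'],s['tau'],s['joints'])"
```

```text
[-1.13264484 -0.10071571 -0.07753404] [ 0.57841674 -4.99942154  0.76054428] [ 0.15155682 -3.13784589  0.00368893] [  2.70289823 -37.9132998  -41.33605957   1.80840634  -0.69203267
  -0.45857336] [ 0.51085024 -0.06087352  1.51329048 -0.00207783  1.69030105 -1.1567169 ]
```

Emit:
apply_moves(
  plan=[
    [0,0,0,0,0.4],
    [0,0,0,0,0.4],
    [0,0,0,0,0],
    [0,0,0,0,0],
    [0,0,0,0,0],
    [0,0,0,0,0],
    [0,0,0,0,0],
    [0,0,0,0,0],
    [0,0,0,0,0],
    [0,0,0,0,0],
  ],
)

```text
t: 5.15
tcp_pos: [457.9, 294.3, 160.7]
tcp_rot: [-0.299, 3.126, -0.004]
wrist_force: [2.0, -5.7, 0.5]
grip_width: 12.4
finger_force: 25.5
```

```bash
python3 -c "
from station import *
s=sense();print(s['wrist_torque'],s['wrist_force'],s['tcp_rot'],s['tau'],s['joints'])"
```

```text
[-1.10880617 -0.47903302 -0.52512762] [ 2.02702351 -5.65013822  0.50812827] [-0.29858829  3.12646341 -0.00390118] [  3.74640606 -37.87627816 -40.91630459   2.24090606  -0.27486342
  -0.52798804] [ 0.51041321 -0.06089881  1.51301555 -0.00265541  1.68965309 -1.25112724]
```

Anticlockwise meets the stop (-0.53 N m at 0.45 rad), so it comes loose clockwise. I turn back and on, with about 1 mm of -y to relieve the side force.

Emit:
apply_moves(
  plan=[
    [0,0,-0.01,0,-0.7],
    [0,0,-0.01,0,-0.8],
    [0,0,0,0,-0.8],
    [0,0,0,0,-0.8],
    [0,0,0,0,-0.8],
    [0,0,0,0,-0.8],
    [0,0,0,0,-0.8],
    [0,0,0,0,-0.8],
    [0,0,0,0,-0.7],
    [0,0,0,0,0],
  ],
)

```text
t: 6.4
tcp_pos: [456.9, 295.9, 160.7]
tcp_rot: [-0.995, -2.979, -0.004]
wrist_force: [0.3, 5.2, -1.2]
grip_width: 11.9
finger_force: 25.0
```

```bash
python3 -c "
from station import *
s=sense();print(s['wrist_torque'],s['wrist_force'],s['tcp_rot'],s['tau'],s['joints'])"
```

```text
[ 0.83324874  0.10245277 -0.00483183] [ 0.29485957  5.23335443 -1.19794184] [-0.9953163  -2.97871712 -0.00368114] [ -2.05818661 -38.51690769 -40.52557826  -1.33827981   0.73164493
   0.49096758] [ 0.51081254 -0.06218095  1.51426688  0.00232058  1.68843292 -0.41475275]
```

Emit:
apply_moves(
  plan=[
    [0,0,0,0,-0.8],
    [0,0,0,0,-0.8],
    [0,0,0,0,-0.8],
    [0,0,0,0,-0.8],
    [0,0,0,0,-0.8],
    [0,0,0,0,-0.8],
    [0,0,0,0,-0.8],
    [0,0,0,0,-0.2],
    [0,0,0,0,0],
    [0,0,0,0,0],
  ],
)

```text
t: 7.65
tcp_pos: [458.4, 296.9, 161.4]
tcp_rot: [-1.95, -2.463, -0.01]
wrist_force: [5.0, 7.6, -2.7]
grip_width: 11.7
finger_force: 25.0
```

```bash
python3 -c "
from station import *
s=sense();print(s['wrist_torque'],s['wrist_force'],s['tcp_rot'],s['tau'],s['joints'])"
```

```text
[ 1.51495116 -0.88452411  0.13818567] [ 4.95419684  7.61473962 -2.68310843] [-1.94979    -2.46315997 -0.01032696] [ -2.35295065 -38.73971701 -38.55559587  -1.62961107   2.88114823
   0.11201744] [ 0.51087641 -0.06211155  1.51291364  0.00261565  1.68475006  0.27955759]
```

Clockwise turns freely (1.08 rad, 0.14 N m). I shift about 1 mm with the side force, then lift.

Emit:
apply_moves(
  plan=[
    [0,0.02,0.02,0,0],
    [0,0,0.01,0,0],
    [0,0,0,0.06,0],
    [0,0,0,0.06,0],
    [0,0,0,0.06,0],
    [0,0,0,0.06,0],
    [0,0,0,0.06,0],
    [0,0,0,0,0],
    [0,0,0,0,0],
    [0,0,0,0,0],
  ],
  newtons=30,
)

```text
t: 8.9
tcp_pos: [458.5, 296.8, 174.7]
tcp_rot: [-1.952, -2.461, -0.002]
wrist_force: [3.4, 5.4, -4.9]
grip_width: 11.7
finger_force: 30.0
```

```bash
python3 -c "
from station import *
s=sense();print(s['wrist_torque'],s['wrist_force'])"
```

```text
[ 1.10403916 -0.8097142   0.05621908] [ 3.4488924   5.40077627 -4.94874453]
```

Rising freely (14 mm, beyond the 3 mm play). I lift on.

Emit:
apply_moves(
  plan=[
    [0,0.01,0.01,0.1,0],
    [0,0,0,0.1,0],
    [0,0,0,0.1,0],
    [0,0,0,0.1,0],
    [0,0,0,0.15,0],
    [0,0,0,0.15,0],
    [0,0,0,0.15,0],
    [0,0,0,0.1,0],
    [0,0,0,0,0],
    [0,0,0,0,0],
  ],
)

```text
t: 10.15
tcp_pos: [458.6, 296.6, 222.8]
tcp_rot: [-1.953, -2.461, 0.001]
wrist_force: [-0.7, -0.7, -1.5]
grip_width: 12.2
finger_force: 30.0
```

Run:
```python
from station import *
import cv2
s=sense();print(s['wrist_torque'],s['wrist_force'])
p,d=grab_frame("scene");cv2.imwrite("pics/s2.png",cv2.resize(p[150:340,230:440],None,fx=3,fy=3,interpolation=2)[:,:,::-1])
```

```text
[-0.06334526  0.063441    0.01290414] [-0.66330184 -0.71623247 -1.45847957]
```

View pics/s2.png

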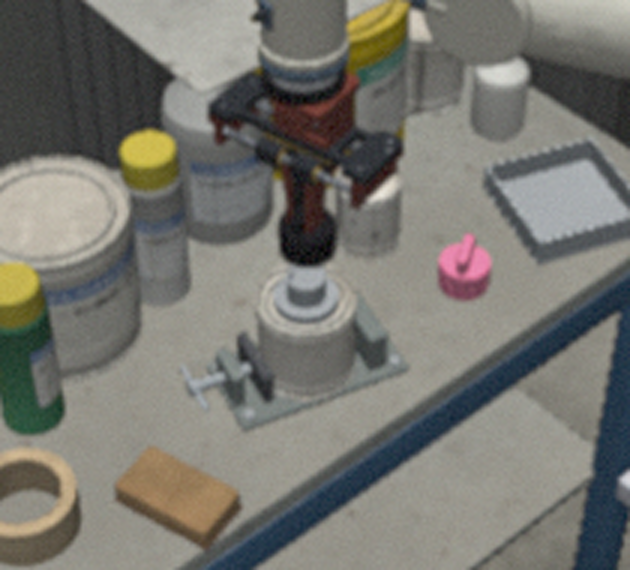

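The crop shows the cap at (305,245) held clear of the bare neck (305,285). Now to the tray at cruise height.

Emit:
apply_moves(
  plan=[
    [0,-0.02,-0.4,0,0],
    [0,-0.02,-0.8,0,0],
    [0,-0.02,-0.8,0,0],
    [0,-0.02,-0.8,0,0],
    [0,-0.02,-0.8,0,0],
    [0,-0.02,-0.8,0,0],
    [0,-0.02,-0.8,0,0],
    [0,-0.02,-0.8,0,0],
    [0,-0.02,-0.8,0,0],
    [0,-0.02,-0.6,0,0],
  ],
)

```text
t: 11.45
tcp_pos: [447.7, -75.6, 223.1]
tcp_rot: [1.955, 2.459, -0.001]
wrist_force: [0.4, 1.2, -0.4]
grip_width: 11.8
finger_force: 30.0
```

Emit:
apply_moves(
  plan=[
    [0,0,-0.24,0,0],
    [0,0,0,-0.3,0],
    [0,0,0,-0.3,0],
    [0,0,0,-0.3,0],
    [0,0,0,-0.3,0],
    [0,0,0,-0.2,0],
    [0,0,0,0,0],
    [0,0,0,0,0],
    [0,0,0,0,0],
    [0,0,0,0,0],
  ],
)

```text
t: 12.7
tcp_pos: [448.9, -85.4, 153.6]
tcp_rot: [1.953, 2.46, 0.001]
wrist_force: [-0.8, -0.6, -1.2]
grip_width: 12.1
finger_force: 30.0
```

Run:
```python
from station import *
from h import *
p,d=grab_frame("scene");cv2.imwrite("pics/s3.png",cv2.resize(p[140:300,300:500],None,fx=3.5,fy=3.5,interpolation=2)[:,:,::-1])
p,d=grab_frame("top");P=cloud('top',d)
win=np.zeros(d.shape,bool);win[232:305,405:482]=1
R=win&(P[...,2]>22)&(P[...,2]<45);print(cv2.minAreaRect(np.float32(P[R][:,:2])))
print(sense())
```

```text
((448.8765563964844, -86.41169738769531), (139.4900665283203, 139.85116577148438), 70.199951171875)
{'t': 12.8, 'joints': array([-2.62509597e-01, -3.02664375e-01,  1.73887873e+00, -7.68278220e-06,
        1.70491270e+00, -4.91428102e-01]), 'joint_velocities': array([-0.00033897,  0.00015595,  0.00088347, -0.00025809,  0.00273362,
       -0.00012395]), 'tau': array([ 8.95784415e-04, -2.82442492e+01, -4.13603389e+01,  5.43992466e-02,
        4.30433115e-02,  4.26584684e-04]), 'tcp_pos': array([448.76627744, -85.3847965 , 153.43332945]), 'tcp_rot': array([1.95292989e+00, 2.46027753e+00, 2.79459538e-04]), 'wrist_force': array([ 1.13242877,  0.5419686 , -1.04601472]), 'wrist_torque': array([-0.06019514,  0.06736853,  0.0437091 ]), 'finger_force': 29.96114730834961, 'grip_width': 11.601475377334381}
```

View pics/s3.png

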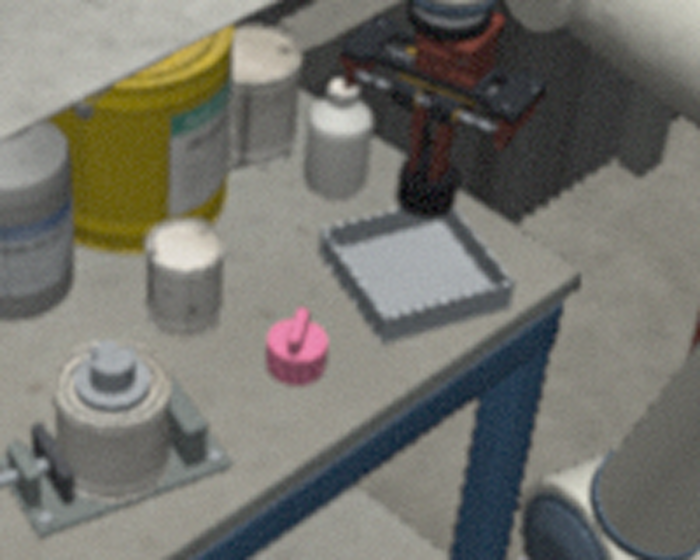

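The cap hangs level at (428,190) in the crop, with its rim about 105 mm up and its axis about 1 mm from the tray centre. The tray has not moved, so I hand in.

```bash
python3 -c "
from station import *
print(hand_in())"
```

```text
the job is handed in; nothing more can be done
None
```

I took the black cap off (its thread loosens clockwise) and handed the job in at 12.8 s with the gripper holding it level, its rim about 105 mm above the bench and about 1 mm from the tray's centre; `hand_in()` returned no verdict.

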